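Lock a shoe in the toe press and start it

TASK

Slide the black shoe forward along its own lane of the two-lane toe press until its toe is right against the end stop, then push that lane's clamp lever through its quarter turn to its end stop, so that the bar closes behind the heel. Next push open the air valve whose handle has the colour of that lane, a full quarter turn to its end stop, and last press the green start button all the way down and let it go. Leave the green last in the other lane, the other clamp lever, the other valve and everything else on the bench as they are.

Things in the scene. Friction and masses are not known exactly. Their poses are not given: they have to be found in the camera images.
- jig: Fixed toe press: plate 470 x 330 mm, top 12 mm above the bench, 2 lanes along its x. Origin on the bench midway between lanes; x from heel to toe, away from the robot; y left. Lane centres: blue y +85, orange y -85 mm. Per lane: rails (x -45 to +160, top 28 mm above the bench) 80 mm apart and a dark stop (84 wide, top at 57 mm), face at x +165: a shoe that is home has its centre at x +49 mm.
- shoe_center (a point): Centre of the black shoe (tan sole, beige last inside): 232 mm long (heel 116 behind, toe 116 ahead), 72 wide at the ball, 56 near the heel, 80 high; upright heel back 52 mm high. Point 26 mm above the sole; x points heel to toe. Loose, 0.28 to 0.56 kg, on the plate in one of the lanes (which one varies), 60 to 95 mm short of home.
- shoe: The same black shoe; origin on its underside below its centre, z up, x from heel to toe.
- last_center (a point): Centre of the bare green shoe last (same shape and size as the shoe) that lies loose in the other lane; leave it. This point is 26 mm above its underside.
- gate_blue (a joint): Clamp lever of the blue lane, steel bar with an upright blue grip. Rad: 0 = open (bar along the lane, outside it, pointing to the robot), 1.571 = end stop (bar straight across the lane, 3 mm behind the heel of a shoe that is home). Starts at 0 to 0.2; stays where left; about 2 N at the grip turns it. It turns anticlockwise seen from above.
- gate_orange (a joint): Clamp lever of the orange lane, steel bar with an upright orange grip. Rad: 0 = open (bar along the lane, outside it, pointing to the robot), 1.571 = end stop (bar straight across the lane, 3 mm behind the heel of a shoe that is home). Starts at 0 to 0.2; stays where left; about 2 N at the grip turns it. It turns clockwise seen from above.
- gate_blue_pivot (a point): On the upright hinge axis of the blue clamp lever, 60 mm above the bench; it stands 60 mm outside (to jig +y of) the blue lane's centre line, at jig x = -79 mm.
- gate_blue_grip (a point): Middle of the upright round grip (18 mm diameter, 47 to 97 mm above the bench) of the blue clamp lever, 105 mm from its hinge axis; moves with the lever. The bar below it is 18 mm wide, its top 48 mm above the bench.
- gate_orange_pivot (a point): On the upright hinge axis of the orange clamp lever, 60 mm above the bench; it stands 60 mm outside (to jig -y of) the orange lane's centre line, at jig x = -79 mm.
- gate_orange_grip (a point): Middle of the upright round grip (18 mm diameter, 47 to 97 mm above the bench) of the orange clamp lever, 105 mm from its hinge axis; moves with the lever. The bar below it is 18 mm wide, its top 48 mm above the bench.
- valve_blue (a joint): Ball valve with a blue handle, on the air manifold to the left. Rad: 0 = shut (handle across its pipe, pointing to the robot), grows anticlockwise from above, 1.571 = end stop, open (handle along the pipe, pointing right, to the press). Starts at 0 to 0.2; stays where left; about 3 N near the handle end turns it. Which valve is nearer the robot varies.
- valve_orange (a joint): Ball valve with an orange handle, beside the blue one (120 mm between their axes); same sizes and values.
- valve_blue_pivot (a point): On the upright axis of the blue valve's handle, 99 mm above the bench, at the handle's mid height.
- valve_blue_grip (a point): On the blue valve handle, 70 mm from its axis, mid height (99 mm above the bench). Sleeve 16 mm wide, 92 to 106 mm above the bench, ends 85 mm from the axis. Brass pipe and fittings below: top at 71 mm; manifold tube 75 mm left of the axes: top at 67 mm; flat pressure gauge on that tube midway between the valves: top at 86 mm.
- valve_orange_pivot (a point): On the upright axis of the orange valve's handle, 99 mm above the bench, at the handle's mid height.
- valve_orange_grip (a point): Point on the orange valve handle 70 mm from its axis, at mid height (99 mm above the bench); sizes as for the blue one.
- start (a joint): Green spring push button on the yellow start panel to the right. Value = how far it is pressed, m: 0 up, 0.006 fully down (5 N); springs back.
- start_top (a point): Centre of the top of the green start button, 30 mm diameter, about 72 mm above the bench; press straight down. The panel is 100 x 80 x 50 mm.
- tin_center (a point): Bystander: flat copper-coloured wax tin, 64 mm diameter, 26 mm high, between press and manifold; centre.
- glue: Bystander: amber jar, 64 mm diameter, 80 mm high, left of the robot; origin at the centre of its underside.
- brush: Bystander: brush lying on the bench.
- hammer: Bystander: hammer lying on the bench.
- wedge: Bystander: cork block 70 x 45 x 30 mm, at the right, on the robot side of the press; origin at the centre of its underside.
Things that resemble listed ones, but are neither listed nor needed, are in the scene too. Leave any turquoise look-alike of the part that bears start alone.

How it is judged:
On the way, in this order (a step that is already met when the one before it is completed fails the run):
1. the black shoe is home in its lane, toe against the stop (((x of shoe_center in the frame of jig between 0.043 and 0.056 m and y of shoe_center in the frame of jig between 0.073 and 0.097 m and angle between shoe's own z axis and vertical below 0.12 rad and angle between the x axis of shoe and the x axis of jig, either way round below 0.12 rad) or (x of shoe_center in the frame of jig between 0.043 and 0.056 m and y of shoe_center in the frame of jig between -0.097 and -0.073 m and angle between shoe's own z axis and vertical below 0.12 rad and angle between the x axis of shoe and the x axis of jig, either way round below 0.12 rad))), for 0.2 s.
2. the clamp lever of the shoe's lane is at its end stop, shoe still home (((x of shoe_center in the frame of jig between 0.043 and 0.056 m and y of shoe_center in the frame of jig between 0.073 and 0.097 m and angle between shoe's own z axis and vertical below 0.12 rad and angle between the x axis of shoe and the x axis of jig, either way round below 0.12 rad and value of joint gate_blue above 1.48 rad) or (x of shoe_center in the frame of jig between 0.043 and 0.056 m and y of shoe_center in the frame of jig between -0.097 and -0.073 m and angle between shoe's own z axis and vertical below 0.12 rad and angle between the x axis of shoe and the x axis of jig, either way round below 0.12 rad and value of joint gate_orange above 1.48 rad))), for 0.2 s.
3. the air valve of that lane's colour is fully open (((x of shoe_center in the frame of jig between 0.043 and 0.056 m and y of shoe_center in the frame of jig between 0.073 and 0.097 m and angle between shoe's own z axis and vertical below 0.12 rad and angle between the x axis of shoe and the x axis of jig, either way round below 0.12 rad and value of joint each of gate_blue, valve_blue above 1.48 rad) or (x of shoe_center in the frame of jig between 0.043 and 0.056 m and y of shoe_center in the frame of jig between -0.097 and -0.073 m and angle between shoe's own z axis and vertical below 0.12 rad and angle between the x axis of shoe and the x axis of jig, either way round below 0.12 rad and value of joint each of gate_orange, valve_orange above 1.48 rad))), for 0.2 s.
4. the start button is pressed down (((x of shoe_center in the frame of jig between 0.043 and 0.056 m and y of shoe_center in the frame of jig between 0.073 and 0.097 m and angle between shoe's own z axis and vertical below 0.12 rad and angle between the x axis of shoe and the x axis of jig, either way round below 0.12 rad and value of joint each of gate_blue, valve_blue above 1.48 rad and value of joint start above 0.0045 m) or (x of shoe_center in the frame of jig between 0.043 and 0.056 m and y of shoe_center in the frame of jig between -0.097 and -0.073 m and angle between shoe's own z axis and vertical below 0.12 rad and angle between the x axis of shoe and the x axis of jig, either way round below 0.12 rad and value of joint each of gate_orange, valve_orange above 1.48 rad and value of joint start above 0.0045 m))), for 0.05 s.
At the end, for the whole second after the job is handed in: The shoe is at rest, upright, within 6 mm of the stop and 7 degrees of straight; its lane's clamp lever and the valve of that colour are within 5 degrees of their end stops; the button is up; the other lever and valve are below 0.45 rad; the green last is within 20 mm of its start (((x of shoe_center in the frame of jig between 0.043 and 0.056 m and y of shoe_center in the frame of jig between 0.073 and 0.097 m and angle between shoe's own z axis and vertical below 0.12 rad and angle between the x axis of shoe and the x axis of jig, either way round below 0.12 rad and value of joint each of gate_blue, valve_blue above 1.48 rad and value of joint each of gate_orange, valve_orange below 0.45 rad and value of joint start below 0.002 m and linear speed of shoe below 0.02 m/s and distance of last_center from where it was at the start of the episode below 0.02 m) or (x of shoe_center in the frame of jig between 0.043 and 0.056 m and y of shoe_center in the frame of jig between -0.097 and -0.073 m and angle between shoe's own z axis and vertical below 0.12 rad and angle between the x axis of shoe and the x axis of jig, either way round below 0.12 rad and value of joint each of gate_orange, valve_orange above 1.48 rad and value of joint each of gate_blue, valve_blue below 0.45 rad and value of joint start below 0.002 m and linear speed of shoe below 0.02 m/s and distance of last_center from where it was at the start of the episode below 0.02 m))); the robot touches nothing.
It fails at once if the other lane's clamp lever or the other valve is operated ((y of shoe_center in the frame of jig above 0 m and value of joint gate_orange above 0.45 rad) or (y of shoe_center in the frame of jig above 0 m and value of joint valve_orange above 0.45 rad) or (y of shoe_center in the frame of jig below 0 m and value of joint gate_blue above 0.45 rad) or (y of shoe_center in the frame of jig below 0 m and value of joint valve_blue above 0.45 rad)).
It fails at once if the green last is moved by more than 20 mm (distance of last_center from where it was at the start of the episode above 0.02 m).
It fails at once if a bystander on the bench is moved by more than 30 mm (distance of any of tin_center, glue, brush, hammer, wedge from where it was at the start of the episode above 0.03 m).
It also fails if it takes over 58 s, if anything falls off the work surface, if the arm or the gripper's body presses on something with over 40 N, if the wrist force passes 120 N, or if a joint passes its speed limit or range.

ROBOT

A 6-joint arm with a two-finger parallel gripper is mounted at the origin on the work surface. World frame = base frame: x ahead of the robot, y to its left, z up, the work surface at z = 0. Lengths are in m, angles in rad, forces in N, time in s.
With the tool pointing down it reaches from about 0.25 to 0.775 m from the base axis. Payload 4 kg.
Tool frame: the origin (TCP) lies at the very end of the fingers, on their centre line; the grasp point (between the pads) lies 19 mm behind it; z points along the fingers, y is the line along which they close (so a half turn about z gives the same grasp; the last joint's range is limited). The gripper opens to 94 mm and grips with 3 to 60 N. Pads are 16 mm wide; open, the fingers measure 119 mm over their backs; the gripper's body (75 mm by 177 mm) begins 78 mm behind the grasp point.
Start: joints at [1.116, 0.087, 1.371, -0, 1.684, -0.103], TCP at [0.19, 0.516, 0.206] pointing down, gripper open.
Joint ranges: [-3.1, 3.1], [-0.76, 2.03], [0.27, 2.55], [-1.08, 4.22], [0.17, 2.65], [-2.57, 2.57]. Speed limits (rad/s): [2.79, 2.79, 3.14, 3.14, 3.14, 3.14].

INTERFACE

Orientations are given as [roll, pitch, yaw] about the fixed x, y, z axes, in that order (R = Rz(yaw) Ry(pitch) Rx(roll)).
In Python, from bench import robot gives the robot as it stands. The module is installed in compiled form; this text tells all that it offers.
- The arm moves only by the tool move_arm, never from a script. Its argument "deltas" is one flat list of numbers, 7 for each row, row after row: the turn, a rotation vector about the tool's x, y, z in rad, then the shift along the tool's x, y, z in cm, then the closure, from -1 (fully open) to 1 (shut). A call has 1 to 8 rows; each row is the pose to reach, as a shift and turn from the pose commanded when the call began, along the tool's axes at that moment; what a row does not reach only later rows make up. A row lasts 1/10 s, in which the tool goes at most 50 mm and 8.59 degrees, less where a joint would pass 70% of its speed; a pose out of reach is approached as far as the arm can. A call with a gripper value outside its range is refused whole. The fingers move at their own pace and stop on an object; the grip force is fixed at half the most. Time passes only in rows, so rows that repeat a pose let the fingers close. It gives the time, the measured TCP pose, the force, the opening and the grip force at its end, in the units of the state.
- robot.get_obs(): the state, without advancing time (a new reading comes with each control period).
- robot.snapshot(name): name is "side" or "top"; returns a dict with "image" (384x512x3 uint8, red, green, blue), "depth" (384x512 float32, m along the optical axis (not along the pixel's ray), 0 where there is no reading), "fov_y" (degrees; the focal length in pixels is half the picture's height over the tangent of half this angle, whatever the lens; pixels are square), "cx", "cy" (the principal point, pixels), "origin" and "orientation" of the camera in the world. Camera axes: x right, y up, looking along -z (the intrinsics and any distortion apply to the point x, -y, -z); pixel columns grow to the right and rows downward; lengths in m; the calibration is good to about 2 mm. A picture is of the moment at which its call begins.
- robot.close_job(): hands the job in; it is judged then, once.
The state is a dict: "time": time; "joint_positions": joint angles; "qvel": joint speeds; "joint_torque": joint torques, N m; "tool_pos": TCP position; "ee_rot": TCP orientation; "wrist_force": force on the tool from outside, world axes, zero at the start; "wrist_torque": the same for the moment, N m; "width": finger opening in m; "finger_force": force on a finger pad.
Only numpy, scipy, OpenCV 4.12 (cv2) and the standard library are available. Lean on these libraries where they do the work, as an engineer would, in place of code of your own. Each camera call takes 0.05 s, during which the arm holds its last target. There are 200 camera calls.

## Working session

There is one attempt and no reset: what is moved stays moved. The work goes in short steps, Python scripts to look and compute and a tool call to move; the robot and the scene stay as the last step left them, time stands still between calls to the robot, and variables do not carry over. Pictures are saved under pics/ and viewed, at most 10 in all, crops included, and the job is handed in when it is done.

Besides the shell and the picture viewer there is one more tool, called after "Emit:" by a JSON object that holds its "op" and its "data", one argument or row to a line. move_arm: Moves the arm, as the interface text tells. Its arguments: {"type":"object","properties":{"deltas":{"type":"array","items":{"type":"number"}}},"required":["deltas"]}

```bash
mkdir -p pics; cat > h.py <<'E'
import numpy as np, cv2
from bench import robot
from scipy.spatial.transform import Rotation as R
def snap(n,f=None):
    s=robot.snapshot(n)
    if f: cv2.imwrite('pics/'+f,cv2.cvtColor(s['image'],cv2.COLOR_RGB2BGR))
    return s
def rot(s):
    o=np.array(s['orientation'],float)
    return o if o.shape==(3,3) else R.from_euler('xyz',o).as_matrix()
def ray(s,u,v):
    f=192/np.tan(np.radians(s['fov_y'])/2)
    d=np.stack([(np.asarray(u)-s['cx'])/f,-(np.asarray(v)-s['cy'])/f,-np.ones_like(np.asarray(u,float))],-1)
    return d@rot(s).T
def onplane(s,u,v,z):
    d=ray(s,u,v);o=np.array(s['origin']);t=(z-o[2])/d[...,2]
    return o+t[...,None]*d
def cloud(s):
    v,u=np.mgrid[:384,:512]
    return np.array(s['origin'])+ray(s,u,v)*s['depth'][...,None]
E
python3 - <<'E'
from h import *
for n in('top','side'):
    s=snap(n,n+'.png');print({k:v for k,v in s.items() if k not in('image','depth')}); np.savez(n+'.npz',**s)
print(robot.get_obs())
E
```

```text
{'fov_y': 54.20649504674732, 'cx': 255.38593925886738, 'cy': 187.31490757441298, 'origin': array([ 0.25308189, -0.08904474,  1.33656188]), 'orientation': array([ 0.17518478, -0.00620964, -1.59629728])}
{'fov_y': 56.40067156364573, 'cx': 251.0362947095092, 'cy': 192.7878703391768, 'origin': array([ 0.13704567, -0.74423232,  0.84598133]), 'orientation': array([ 0.78013634,  0.01389243, -0.50279063])}
{'time': 0.1, 'joint_positions': array([ 1.11586013e+00,  8.78819129e-02,  1.37208359e+00, -4.15632009e-05,
        1.68361157e+00, -1.03080804e-01]), 'qvel': array([-6.32304884e-05, -1.38049134e-03, -3.54691166e-03, -2.11392739e-05,
        8.32539926e-04, -1.60811441e-03]), 'joint_torque': array([ 1.77782589e-03, -3.41251767e+01, -3.03301656e+01,  7.18495483e-02,
        3.03878495e-02, -8.36502340e-05]), 'tool_pos': array([0.18934147, 0.51585415, 0.20443069]), 'ee_rot': array([-3.13961452e+00, -1.63104551e-04,  2.78973246e+00]), 'wrist_force': array([ 0.13833897,  0.2218841 , -0.19973604]), 'wrist_torque': array([-0.01470535,  0.02916453,  0.00528721]), 'finger_force': 0.0, 'width': 0.09380073406040969}
```

View pics/top.png

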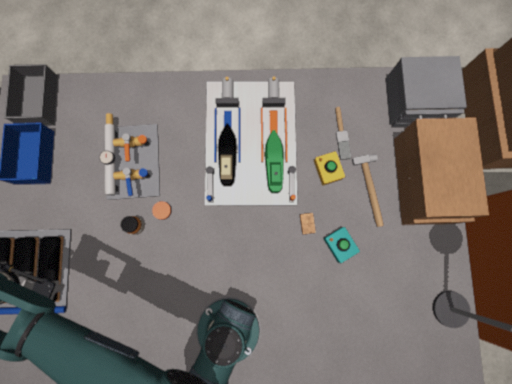

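View pics/side.png

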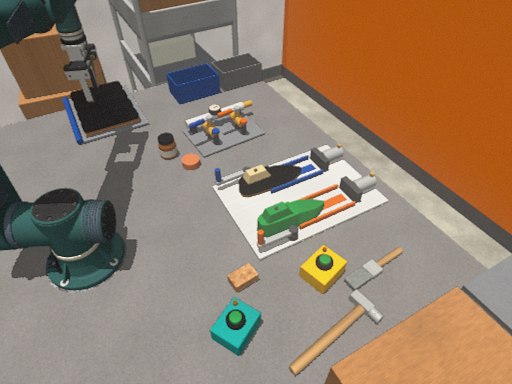

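The black shoe is in the left (blue) lane (top view around 228,155), the blue grip is at (209,197) and the yellow start panel at (330,167). The valves are around (128,145–185), so I'll zoom in on that area and on the press.

```bash
python3 - <<'E'
import cv2,numpy as np
t=cv2.imread('pics/top.png');
a=cv2.resize(t[100:220,90:360],None,fx=2.9,fy=2.9,interpolation=cv2.INTER_CUBIC)
s=cv2.imread('pics/side.png')
b=cv2.resize(s[80:210,150:400],(783,407)[:2],interpolation=cv2.INTER_CUBIC)
cv2.imwrite('pics/c1.png',a);cv2.imwrite('pics/c2.png',b)
from h import *
S=np.load('top.npz');P=cloud(S)
d=S['image'].astype(int)
hsv=cv2.cvtColor(S['image'],cv2.COLOR_RGB2HSV)
M={'blue':cv2.inRange(hsv,(100,120,50),(125,255,255)),'orange':cv2.inRange(hsv,(5,150,120),(16,255,255)),'green':cv2.inRange(hsv,(45,120,40),(75,255,255)),'yellow':cv2.inRange(hsv,(20,150,120),(32,255,255)),'black':cv2.inRange(hsv,(0,0,0),(180,255,45)),'white':cv2.inRange(hsv,(0,0,200),(180,40,255))}
for k,m in M.items():
    n,l,st,c=cv2.connectedComponentsWithStats(m)
    for i in range(1,n):
        if st[i,4]>12 and 95<c[i][0]<360 and 60<c[i][1]<260:
            q=P[l==i];z=np.percentile(q[:,2],[5,50,95])
            print(k,st[i],c[i].round(1),np.median(q,0).round(3),z.round(3))
E
```

```text
blue [225 112   6  15  82] [227.6 118.4] [ 0.749 -0.008  0.012] [0.008 0.012 0.03 ]
blue [215 123   1  38  38] [215.  141.5] [0.656 0.039 0.027] [0.023 0.027 0.032]
blue [140 169   8   8  51] [143.3 172.4] [0.539 0.283 0.07 ] [0.065 0.07  0.074]
blue [126 178   6  18  66] [128.8 186.3] [0.485 0.318 0.105] [0.102 0.105 0.11 ]
blue [207 196   5   5  16] [208.9 197.7] [0.441 0.054 0.094] [0.089 0.094 0.098]
orange [270 111   7  21 118] [273.4 120.4] [ 0.737 -0.176  0.012] [0.008 0.012 0.017]
orange [137 136  10   8  56] [141.6 139.4] [0.657 0.291 0.07 ] [0.063 0.07  0.074]
orange [124 144   5  17  64] [126.6 151.3] [0.606 0.33  0.106] [0.102 0.106 0.109]
orange [291 196   4   4  13] [292.2 197.2] [ 0.436 -0.224  0.097] [0.087 0.097 0.099]
green [266 131  17  61 790] [273.9 161.9] [ 0.57  -0.169  0.061] [0.039 0.061 0.093]
green [327 162   9   9  60] [330.9 165.6] [ 0.546 -0.366  0.071] [0.066 0.071 0.075]
green [340 240   9   9  59] [344.2 243.9] [ 0.277 -0.394  0.07 ] [0.063 0.07  0.074]
yellow [315 153  29  31 378] [327.8 168.1] [ 0.542 -0.355  0.049] [0.044 0.049 0.057]
black [217 10
[... 377 characters left out ...]
7 -0.089  0.011] [0.007 0.011 0.016]
white [218 109   6  26 100] [219.6 119.4] [0.748 0.022 0.011] [0.007 0.011 0.016]
white [231 109   6  27  96] [234.5 119.9] [ 0.743 -0.034  0.012] [0.007 0.012 0.016]
white [263 109   8  34 158] [265.7 122.9] [ 0.731 -0.147  0.011] [0.007 0.011 0.015]
white [277 109   7  35 152] [280.3 123.6] [ 0.726 -0.202  0.011] [0.008 0.011 0.016]
white [107 125   2  24  36] [107.3 138.2] [0.662 0.413 0.067] [0.063 0.067 0.072]
white [101 153  10   9  43] [105.7 157.7] [0.589 0.408 0.085] [0.081 0.085 0.089]
white [107 166   3  27  79] [108. 179.] [0.519 0.404 0.066] [0.062 0.066 0.071]
white [295 181   1  13  13] [295. 187.] [ 0.485 -0.245  0.011] [0.008 0.011 0.016]
```

View pics/c1.png

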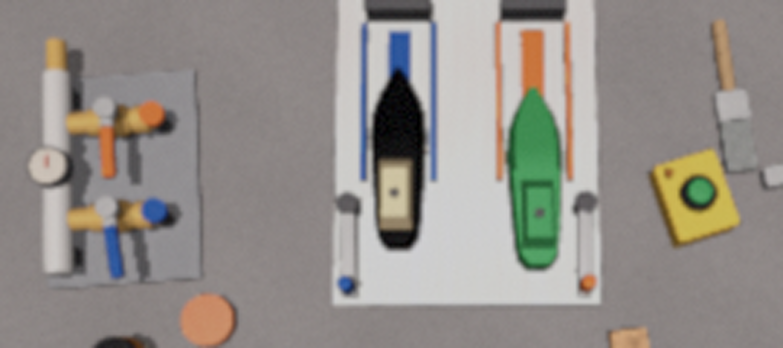

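View pics/c2.png

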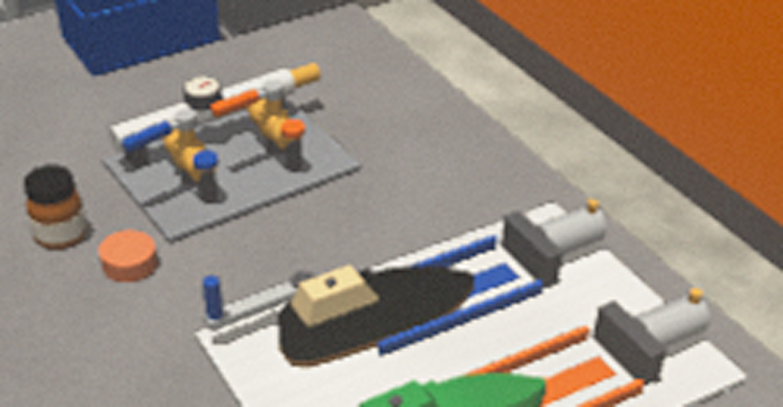

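The crops confirm it. In the top crop the blue valve's handle is the one nearer the robot, at (113,250), pointing to the robot, and the blue lever lies at (347,245), left of the shoe. Next I'll measure positions precisely.

```bash
cat > meas.py <<'E'
from h import *
def comp(m,box):
    x0,y0,x1,y1=box; k=np.zeros_like(m);k[y0:y1,x0:x1]=m[y0:y1,x0:x1]
    n,l,st,c=cv2.connectedComponentsWithStats(k);i=1+np.argmax(st[1:,4]);return (l==i)
def masks(S):
    h=cv2.cvtColor(S['image'],cv2.COLOR_RGB2HSV)
    return dict(blue=cv2.inRange(h,(100,110,40),(125,255,255)),green=cv2.inRange(h,(45,120,40),(75,255,255)),black=cv2.inRange(h,(0,0,0),(180,255,50)),white=cv2.inRange(h,(0,0,160),(180,50,255)),orange=cv2.inRange(h,(5,150,120),(16,255,255)))
E
python3 - <<'E'
from meas import *
S=np.load('top.npz');M=masks(S)
def pts(m,z):
    v,u=np.nonzero(m);return onplane(S,u.astype(float),v.astype(float),z)
w=comp(M['white'],(200,75,300,210));p=pts(w,.012)[:,:2].astype(np.float32)
r=cv2.minAreaRect(cv2.convexHull(p));print('plate',r)
for n,b,z in(('stripeB',(222,108,234,130),.012),('valveB',(122,174,134,200),.106),('gripB',(203,190,214,204),.097),('knobB',(137,165,150,180),.07)):
    q=pts(comp(M['blue'],b),z);c=q.mean(0);d=np.linalg.svd(q-c)[2][0] if len(q)<500 else 0;print(n,c.round(4),'dir',d.round(3),q.min(0).round(3),q.max(0).round(3))
for n,z in(('green',.072),):print('btn',pts(comp(M['green'],(320,158,340,175)),z).mean(0))
P=cloud(S); reg=np.zeros((384,512),bool);reg[115:195,216:240]=1
pp=P[reg];sh=pp[pp[:,2]>.035][:,:2]
print('shoe x,y range',sh.min(0),sh.max(0),'heel half y',[ (sh[(abs(sh[:,0]-x)<.006)][:,1].min().round(4),sh[(abs(sh[:,0]-x)<.006)][:,1].max().round(4)) for x in(.50,.53,.56,.6,.64,.68)])
print('stop bl', [np.median(P[v,222:233],0).round(4).tolist() for v in range(96,110)])
# dark pivots & valve pivots
h=cv2.cvtColor(S['image'],cv2.COLOR_RGB2HSV)
for n,(x0,y0,x1,y1),z in(('pivB',(203,160,216,178),0),('valpiv',(120,165,134,180),0)):
    for v in range(y0,y1): print(n,v,[int(1000*P[v,u,2]) for u in range(x0,x1)])
E
```

```text
plate ((0.6598193049430847, -0.08826158940792084), (0.33165600895881653, 0.4711777865886688), 88.78099060058594)
stripeB [ 0.7485 -0.0067  0.012 ] dir [-1.    -0.016 -0.   ] [ 0.719 -0.016  0.012] [0.778 0.003 0.012]
valveB [0.4841 0.3188 0.106 ] dir [-0.985 -0.17   0.   ] [0.455 0.31  0.106] [0.513 0.329 0.106]
gripB [0.4409 0.0537 0.097 ] dir [-0.691 -0.723 -0.   ] [0.433 0.047 0.097] [0.447 0.06  0.097]
knobB [0.5383 0.2823 0.07  ] dir [-0.764 -0.645  0.   ] [0.526 0.269 0.07 ] [0.551 0.294 0.07 ]
btn [ 0.54660998 -0.36611077  0.072     ]
shoe x,y range [ 0.25308189 -0.08904474] [0.71468705 0.02760863] heel half y [(np.float64(-0.025), np.float64(0.0176)), (np.float64(-0.0292), np.float64(0.0247)), (np.float64(-0.0325), np.float64(0.022)), (np.float64(-0.0339), np.float64(0.0258)), (np.float64(-0.034), np.float64(0.0267)), (np.float64(-0.0275), np.float64(0.0156))]
stop bl [[0.817, -0.0089, 0.0579], [0.8151, -0.0082, 0.0532], [0.8097, -0.0084, 0.0566], [0.8058, -0.0085, 0.0567], [0.8022, -0.0083, 0.0565], [0.7982, -0.0084, 0.0569], [0.7945, -0.0083, 0.0567], [0.7914, -0.0083, 0.05
[... 1581 characters left out ...]
104, 103, 107, 110, 107, 105, 62, 65, 62]
valpiv 171 [58, 60, 63, 103, 102, 102, 103, 106, 102, 105, 107, 91, 71, 61]
valpiv 172 [64, 66, 69, 106, 105, 103, 104, 101, 106, 105, 98, 100, 74, 64]
valpiv 173 [62, 66, 68, 104, 102, 105, 104, 105, 108, 104, 91, 79, 72, 69]
valpiv 174 [70, 64, 66, 65, 104, 106, 107, 109, 105, 99, 92, 81, 71, 68]
valpiv 175 [67, 65, 67, 65, 65, 96, 99, 102, 99, 104, 79, 70, 62, 68]
valpiv 176 [1336, 63, 67, 62, 63, 61, 99, 105, 103, 108, 68, 70, 66, 1336]
valpiv 177 [63, 58, 61, 59, 66, 65, 99, 100, 98, 99, 61, 66, 64, 59]
valpiv 178 [61, 61, 57, 57, 54, 61, 104, 107, 108, 106, 93, 63, 59, 58]
valpiv 179 [12, 57, 54, 56, 57, 50, 103, 104, 105, 108, 102, 57, 51, 53]
```

Emit:
{"op": "move_arm", "data": {
  "deltas": [0,0,-0.1,-5,-5,0,0.36,0,0,-0.2,-10,-10,0,0.36,0,0,-0.3,-15,-15,0,0.36,0,0,-0.352,-20,-20,0,0.36,0,0,-0.352,-25,-25,0,0.36,0,0,-0.352,-25,-25,0,0.36,0,0,-0.352,-25,-25,0,0.36,0,0,-0.352,-25,-25,0,0.36]
}}

```text
time: 0.9
tool_pos: [0.3398, 0.1908, 0.2051]
ee_rot: [-3.139, 0.001, 3.132]
wrist_force: [-0.4, 0.5, 0.1]
width: 0.0332
finger_force: 0.0
```

Emit:
{"op": "move_arm", "data": {
  "deltas": [0,0,0.01,-3,-4,0,0.36,0,0,0.01,-6,-8,0,0.36,0,0,0.01,-9,-12,0,0.36,0,0,0.01,-9,-16,0,0.36,0,0,0.01,-9,-19.2,0,0.36,0,0,0.01,-9,-19.2,4,0.36,0,0,0.01,-9,-19.2,8,0.36,0,0,0.01,-9,-19.2,8,0.36]
}}

```text
time: 1.7
tool_pos: [0.423, 0.0047, 0.1188]
ee_rot: [3.139, -0.014, 3.132]
wrist_force: [0.1, 1.1, -0.6]
width: 0.0299
finger_force: 0.0
```

```bash
python3 - <<'E'
from h import *
s=snap('side');a=s['image'][120:270,180:400]
cv2.imwrite('pics/c3.png',cv2.cvtColor(cv2.resize(a,None,fx=3,fy=3,interpolation=cv2.INTER_CUBIC),cv2.COLOR_RGB2BGR));o=robot.get_obs();print(o['tool_pos'],o['ee_rot'],o['wrist_force'])
E
```

```text
[0.42552332 0.00454354 0.12249425] [ 3.14020263 -0.00782283  3.13247645] [-0.98119391  0.67127626  0.41418979]
```

View pics/c3.png

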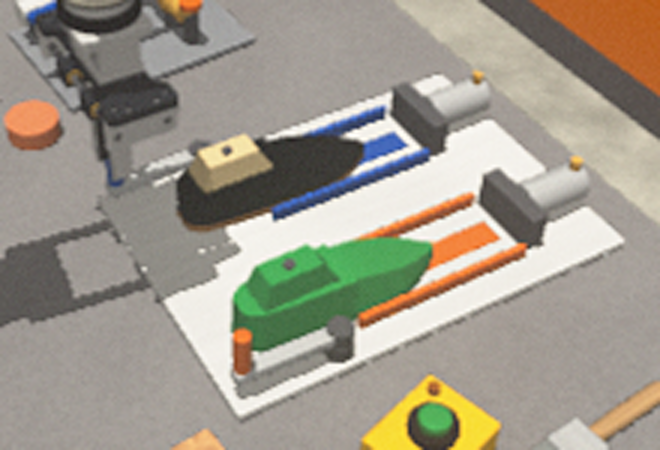

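The gripper (crop 120,150) is behind and above the shoe's heel (185,210) and clear of the blue lever. Now down and slowly forward.

Emit:
{"op": "move_arm", "data": {
  "deltas": [0,0,0.01,0,-0.6,3,0.36,0,0,0.01,0,-0.6,6,0.36,0,0,0.01,0,-0.6,8.4,0.36,0,0,0.01,0,-0.6,8.4,0.36,0,0,0.01,0,-0.6,8.4,0.36]
}}

```text
time: 2.25
tool_pos: [0.4298, -0.0021, 0.0438]
ee_rot: [-3.141, 0.003, 3.123]
wrist_force: [0.1, -0.7, 0.8]
width: 0.0298
finger_force: 0.0
```

Emit:
{"op": "move_arm", "data": {
  "deltas": [0,0,0,-1,0,0,0.36,0,0,0,-2,0,0,0.36,0,0,0,-3,0,0,0.36,0,0,0,-4,0,0,0.36,0,0,0,-5,0,0,0.36,0,0,0,-6,0,0,0.36,0,0,0,-7,0,0,0.36,0,0,0,-7,0,0,0.36]
}}

```text
time: 3.05
tool_pos: [0.4993, -0.0039, 0.0413]
ee_rot: [3.141, 0.001, 3.122]
wrist_force: [-0.1, -0.1, -0.1]
width: 0.0303
finger_force: 0.0
```

Emit:
{"op": "move_arm", "data": {
  "deltas": [0,0,0,-0.6,0.1,0,0.36,0,0,0,-1.2,0.1,0,0.36,0,0,0,-1.8,0.1,0,0.36,0,0,0,-2.4,0.1,0,0.36,0,0,0,-3,0.1,0,0.36,0,0,0,-3.5,0.1,0,0.36,0,0,0,-4,0.1,0,0.36,0,0,0,-4,0.1,0,0.36]
}}

```text
time: 3.85
tool_pos: [0.5391, -0.0037, 0.0416]
ee_rot: [3.142, 0.001, 3.122]
wrist_force: [-0.9, 0.1, -0.2]
width: 0.03
finger_force: 0.1
```

```bash
python3 - <<'E'
from meas import *
S=snap('top','t2.png');P=cloud(S)
reg=np.zeros((384,512),bool);reg[100:195,214:242]=1
m=reg&(masks(S)['black']>0)&(P[...,2]>.02)&(P[...,2]<.07)&(P[...,0]<.789)
v,u=np.nonzero(m);q=P[m]
print('toe',np.sort(q[:,0])[-6:].round(4))
for x in(.58,.6,.63,.66,.69,.72):
    k=abs(q[:,0]-x)<.006;print(x,q[k,1].min().round(4),q[k,1].max().round(4)) if k.any() else 0
a=S['image'][90:215,190:310];cv2.imwrite('pics/c4.png',cv2.cvtColor(cv2.resize(a,None,fx=4.5,fy=4.5,interpolation=cv2.INTER_CUBIC),cv2.COLOR_RGB2BGR))
E
```

```text
toe [0.7624 0.7644 0.7664 0.7676 0.7693 0.7889]
0.69 -0.032 -0.0106
0.72 -0.0321 0.015
```

View pics/c4.png

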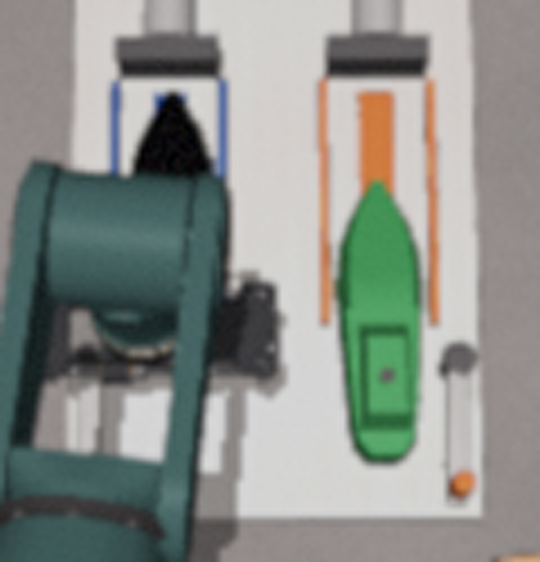

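The toe (crop 172,93) is central between the blue rails, about 15–20 mm short of the stop (row 75). I'll push on slowly.

Emit:
{"op": "move_arm", "data": {
  "deltas": [0,0,0,-0.3,0.1,0,0.36,0,0,0,-0.6,0.1,0,0.36,0,0,0,-0.9,0.1,0,0.36,0,0,0,-1.2,0.1,0,0.36,0,0,0,-1.2,0.1,0,0.36]
}}

```text
time: 4.4
tool_pos: [0.5507, -0.0029, 0.0416]
ee_rot: [3.141, 0.001, 3.122]
wrist_force: [-1.2, -0.3, 1.9]
width: 0.0301
finger_force: 0.9
```

Emit:
{"op": "move_arm", "data": {
  "deltas": [0,0,0,-0.2,0,0,0.36,0,0,0,-0.4,0,0,0.36,0,0,0,-0.4,0,0,0.36]
}}

```text
time: 4.7
tool_pos: [0.5537, -0.003, 0.0415]
ee_rot: [3.142, -0.001, 3.122]
wrist_force: [-4.1, -0.1, 3.3]
width: 0.03
finger_force: 2.4
```

Emit:
{"op": "move_arm", "data": {
  "deltas": [0,0,0,-0.2,0,0,0.36,0,0,0,-0.2,0,0,0.36]
}}

```text
time: 4.9
tool_pos: [0.554, -0.0029, 0.0414]
ee_rot: [3.141, -0.005, 3.122]
wrist_force: [-8.3, -0.2, 6.7]
width: 0.0299
finger_force: 5.1
```

```bash
python3 - <<'E'
from meas import *
S=snap('top','t3.png');P=cloud(S)
m=masks(S)['black'].copy();m[:, :218]=0;m[:,240:]=0
f=(m>0)&(P[...,2]<.052)&(P[...,2]>.015)
for v in range(100,122):
    print(v,'%.4f'%onplane(S,227.,float(v),.03)[0],np.round(P[v,228],3),S['image'][v,224:232].mean(1).astype(int))
E
```

```text
100 0.8135 [ 0.802 -0.012  0.056] [94 95 95 93 94 94 94 93]
101 0.8096 [ 0.799 -0.012  0.055] [94 94 94 94 96 94 95 95]
102 0.8057 [ 0.795 -0.012  0.054] [84 86 88 86 88 87 88 89]
103 0.8018 [ 0.79  -0.012  0.057] [60 59 58 59 61 62 60 59]
104 0.7979 [ 0.79  -0.011  0.048] [41 43 43 42 40 42 41 45]
105 0.7940 [ 0.792 -0.01   0.034] [39 40 37 41 35 36 39 38]
106 0.7901 [ 0.79 -0.01  0.03] [71 65 42 26 21 26 49 67]
107 0.7862 [ 0.786 -0.01   0.03 ] [147 133  71  15  15  35  90 139]
108 0.7823 [ 0.779 -0.011  0.038] [198 171  97  22  12  47 123 184]
109 0.7785 [ 0.777 -0.01   0.033] [191 139  62   8   2  32  94 166]
110 0.7746 [ 0.772 -0.01   0.036] [157  81  20  12   7  12  53 130]
111 0.7707 [ 0.253 -0.089  1.337] [117  38   9   9   9  11  22  81]
112 0.7669 [ 0.764 -0.01   0.036] [69 11  7  5 11  6 15 32]
113 0.7630 [ 0.759 -0.01   0.039] [26 10 14 18  7  8  6 13]
114 0.7592 [ 0.755 -0.01   0.04 ] [11  6 10  3 16  2  5  3]
115 0.7553 [ 0.751 -0.01   0.041] [11  8 12  6 16 11 11  7]
116 0.7515 [ 0.748 -0.01   0.039] [11  7  6 11 15 10 17  5]
117 0.7476 [ 0.741 -0.011  0.048] [10  4 11  9 11 12 14  7]
118 0.7438 [ 0.738 -0.01   0.044] [ 7 11 10 10 12 10 13 16]
119 0.7399 [ 0.733 -0.011  0.048] [10  8  7  3 14 10  3 12]
120 0.7361 [ 0.729 -0.011  0.05 ] [ 9  8 13 11  9  6  5 14]
121 0.7323 [ 0.725 -0.011  0.05 ] [13 14 10  9 17  8 14 10]
```

The shoe is home: the toe reaches the stop face at x 0.79 and the push force is now 8 N. I'll back off and lift while working out the lever and valve arcs.

Emit:
{"op": "move_arm", "data": {
  "deltas": [0,0,0,2,0,0,0.36,0,0,0,5,0,0,0.36,0,0,0,9,0,0,0.36,0,0,0,12,0,0,0.5,0,0,0,12,0,-4,1,0,0,0,12,0,-8,1,0,0,0,12,0,-8,1]
}}

```text
time: 5.65
tool_pos: [0.4407, -0.0012, 0.1276]
ee_rot: [-3.14, 0.015, 3.122]
wrist_force: [0.7, 0.1, -0.0]
width: 0.0032
finger_force: 0.0
```

```bash
python3 - <<'E'
from meas import *
S=np.load('top.npz');o=robot.get_obs();print(o['tool_pos'],o['ee_rot'])
print('lever piv',onplane(S,209.5,169.4,.049),'valve hub',onplane(S,126.8,171.3,.105))
def arc(p,r,th,rad):
    for t in th:
        h=-np.array([np.cos(t),np.sin(t)]);n=np.array([np.sin(t),-np.cos(t)])
        c=p+r*h-(rad+8*abs(n[0])/1000*1+12.5*abs(n[1])/1000)*n
        print(round(t,2),c.round(4))
print('lever');arc(np.array([.547,.059]),.105,np.arange(0,1.56,.15).tolist()+[1.55],.009)
print('valve');arc(np.array([.5375,.328]),.068,np.arange(0.1,1.56,.15).tolist()+[1.571],.008)
T=snap('top');P=cloud(T);m=masks(T)['black'].copy();m[:,:216]=0;m[:,241:]=0;m[:106]=0;m[190:]=0
q=P[(m>0)&(P[...,2]>.03)&(P[...,2]<.1)];k=q[:,0]<.79;print('shoe',q[k].min(0),q[k].max(0))
E
```

```text
[ 0.44072174 -0.00116524  0.12764613] [-3.14023244  0.0149924   3.1217792 ]
lever piv [0.54852246 0.0566531  0.049     ] valve hub [0.53582194 0.32726707 0.105     ]
lever
0.0 [0.442  0.0805]
0.15 [0.4398 0.0656]
0.3 [0.4398 0.0502]
0.45 [0.4421 0.0347]
0.6 [0.4469 0.0194]
0.75 [0.4541 0.0047]
0.9 [ 0.4637 -0.0089]
1.05 [ 0.4755 -0.0211]
1.2 [ 0.4894 -0.0313]
1.35 [ 0.5049 -0.0392]
1.5 [ 0.5218 -0.0445]
1.55 [ 0.5276 -0.0456]
valve
0.1 [0.4677 0.3423]
0.25 [0.4661 0.3326]
0.4 [0.4661 0.3224]
0.55 [0.4676 0.3119]
0.7 [0.4709 0.3016]
0.85 [0.4759 0.2916]
1.0 [0.4827 0.2824]
1.15 [0.4911 0.2743]
1.3 [0.501  0.2676]
1.45 [0.512  0.2626]
1.57 [0.5215 0.26  ]
shoe [ 0.58337757 -0.03864651  0.0304826 ] [0.78948997 0.02241187 0.07048995]
```

Emit:
{"op": "move_arm", "data": {
  "deltas": [0,0,0,0,4,0,1,0,0,0,0,8,0,1,0,0,0,0,9.5,0,1,0,0,0,0,9.5,3,1,0,0,0,0,9.5,6,1,0,0,0,0,9.5,6,1]
}}

```text
time: 6.3
tool_pos: [0.4343, 0.0943, 0.0562]
ee_rot: [-3.141, -0.01, 3.122]
wrist_force: [-1.2, -0.9, -1.3]
width: 0.0006
finger_force: 0.0
```

Emit:
{"op": "move_arm", "data": {
  "deltas": [0,0,0,-0.1,-2.8,0,1,0,0,0,-0.1,-4.4,0,1,0,0,0,-0.3,-5.9,0,1,0,0,0,-0.85,-7.4,0,1,0,0,0,-1.6,-8.9,0,1,0,0,0,-2.6,-10.2,0,1,0,0,0,-3.8,-11.4,0,1,0,0,0,-3.8,-11.4,0,1]
}}

```text
time: 7.1
tool_pos: [0.4757, -0.0223, 0.0619]
ee_rot: [-3.14, 0.002, 3.12]
wrist_force: [-0.2, 0.2, 0.2]
width: 0.0005
finger_force: 0.0
```

```bash
python3 - <<'E'
from meas import *
S=snap('side');a=S['image'][120:270,180:400]
cv2.imwrite('pics/c5.png',cv2.cvtColor(cv2.resize(a,None,fx=3,fy=3,interpolation=cv2.INTER_CUBIC),cv2.COLOR_RGB2BGR))
o=robot.get_obs();print(o['tool_pos'],o['wrist_force'])
E
```

```text
[ 0.47494675 -0.02152221  0.0617009 ] [ 0.05471735 -0.46994489  0.54829499]
```

View pics/c5.png

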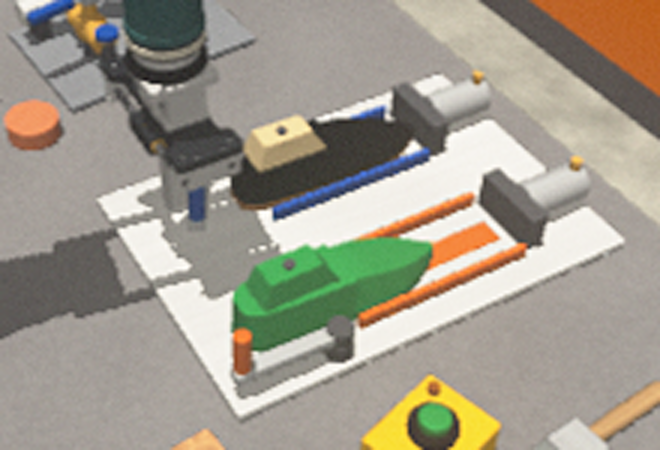

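The blue grip (crop 195,205) is ahead of the fingers, with the lever at about 1 rad. I'll finish the arc.

Emit:
{"op": "move_arm", "data": {
  "deltas": [0,0,0,-0.7,-0.5,0,1,0,0,0,-1.4,-0.9,0,1,0,0,0,-2.2,-1.3,0,1,0,0,0,-3,-1.7,0,1,0,0,0,-3.9,-2,0,1,0,0,0,-4.7,-2.2,0,1,0,0,0,-5.2,-2.3,0,1,0,0,0,-5.2,-2.3,0,1]
}}

```text
time: 7.95
tool_pos: [0.5265, -0.045, 0.0615]
ee_rot: [-3.141, 0.001, 3.122]
wrist_force: [-0.7, 0.3, 0.0]
width: 0.0004
finger_force: 0.0
```

Emit:
{"op": "move_arm", "data": {
  "deltas": [0,0,0,-0.2,0,0,1,0,0,0,-0.4,0,0,1,0,0,0,-0.4,0,0,1]
}}

```text
time: 8.25
tool_pos: [0.5275, -0.045, 0.0616]
ee_rot: [-3.14, -0.004, 3.122]
wrist_force: [-6.4, -1.2, 3.5]
width: 0.0004
finger_force: 3.2
```

Emit:
{"op": "move_arm", "data": {
  "deltas": [0,0,0,-0.3,0,0,1,0,0,0,-0.3,0,0,1,0,0,0,-0.3,0,0,1]
}}

```text
time: 8.55
tool_pos: [0.5275, -0.045, 0.0615]
ee_rot: [-3.14, -0.011, 3.122]
wrist_force: [-13.2, -0.3, 8.7]
width: 0.0006
finger_force: 7.0
```

Emit:
{"op": "move_arm", "data": {
  "deltas": [0,0,0,3,0,0,1,0,0,0,6,0,-2,1,0,0,0,8,4,-6,1,0,0,0,8,9,-6,1,0,0,0,8,14,-6,1,0,0,0,8,19,-6,1,0,0,0,8,24,-6,1,0,0,0,8,24,-6,1]
}}

```text
time: 9.35
tool_pos: [0.457, 0.2019, 0.1222]
ee_rot: [3.139, 0.003, 3.128]
wrist_force: [0.3, -0.9, -0.4]
width: 0.0003
finger_force: 0.0
```

```bash
python3 - <<'E'
from meas import *
S=snap('top');a=S['image'][90:215,110:300];M=masks(S)
q=[onplane(S,*[x.astype(float) for x in np.nonzero(comp(M['blue'],b))[::-1]],z) for b,z in(((225,172,255,205),.097),)][0]
print('grip',len(q),q.mean(0));o=robot.get_obs();print(o['tool_pos'],o['ee_rot'],o['wrist_force'])
cv2.imwrite('pics/c6.png',cv2.cvtColor(cv2.resize(a,None,fx=4,fy=4,interpolation=cv2.INTER_CUBIC),cv2.COLOR_RGB2BGR))
E
```

```text
Traceback (most recent call last):
  File "meas.py", line 4, in comp
    n,l,st,c=cv2.connectedComponentsWithStats(k);i=1+np.argmax(st[1:,4]);return (l==i)
                                                     ~~~~~~~~~^^^^^^^^^^
ValueError: attempt to get argmax of an empty sequence
```

```bash
python3 - <<'E'
from meas import *
S=snap('top');a=S['image'][90:215,110:300];M=masks(S)
cv2.imwrite('pics/c6.png',cv2.cvtColor(cv2.resize(a,None,fx=4,fy=4,interpolation=cv2.INTER_CUBIC),cv2.COLOR_RGB2BGR))
o=robot.get_obs();print(o['tool_pos'],o['ee_rot'],o['wrist_force'])
q=[onplane(S,*[x.astype(float) for x in np.nonzero(comp(M['blue'],b))[::-1]],z) for b,z in(((225,155,255,205),.097),)][0]
print('grip',len(q),q.mean(0))
E
```

```text
[0.45719308 0.19826876 0.12175765] [-3.14158238e+00  1.45914853e-03  3.12519988e+00] [-0.19517353 -0.90995783  0.03206046]
grip 16 [ 0.54236427 -0.0479754   0.097     ]
```

View pics/c6.png

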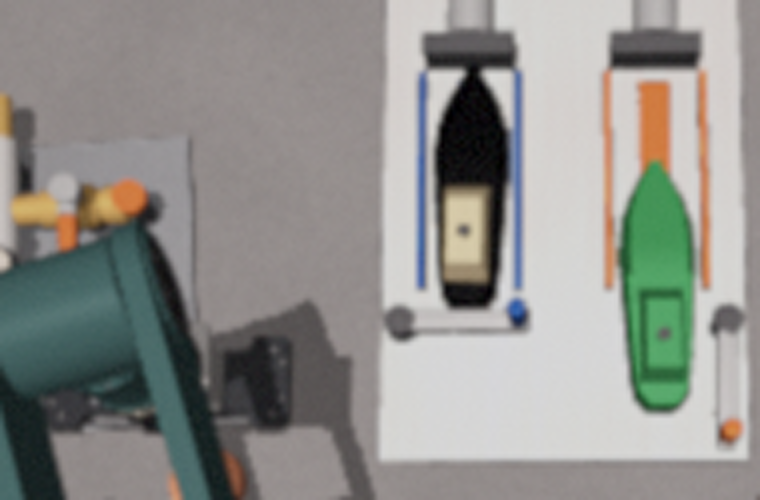

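The blue bar lies straight across behind the heel, with its grip at crop (517,312). Next is the blue valve: go over to the left of its handle, then down.

Emit:
{"op": "move_arm", "data": {
  "deltas": [0,0,0,0,4,-2,1,0,0,0,-0.3,8,-2,1,0,0,0,-0.6,12,-2,1,0,0,0,-0.8,16.7,-2,1,0,0,0,-0.8,16.7,-1,1,0,0,0,-0.8,16.7,2,1,0,0,0,-0.8,16.7,3.8,1,0,0,0,-0.8,16.7,3.8,1]
}}

```text
time: 10.25
tool_pos: [0.4671, 0.3601, 0.0796]
ee_rot: [-3.137, -0.006, 3.119]
wrist_force: [-0.6, 0.1, -0.2]
width: 0.0004
finger_force: 0.0
```

```bash
python3 - <<'E'
from h import *
s=snap('side');a=s['image'][70:190,150:330]
cv2.imwrite('pics/c7.png',cv2.cvtColor(cv2.resize(a,None,fx=4,fy=4,interpolation=cv2.INTER_CUBIC),cv2.COLOR_RGB2BGR));o=robot.get_obs();print(o['tool_pos'],o['ee_rot'],o['wrist_force'])
E
```

```text
[0.46807992 0.36101341 0.08179475] [-3.13883654e+00 -2.82646669e-03  3.11939485e+00] [ 1.10570026  0.13089142 -0.19751057]
```

View pics/c7.png

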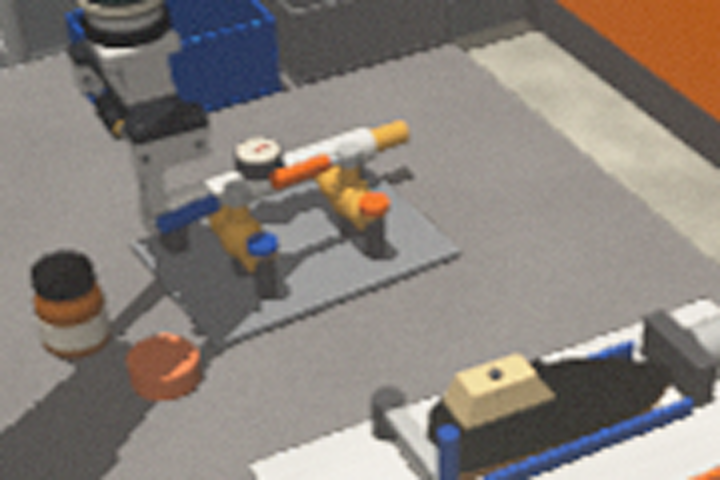

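The fingers (crop 150,190) stand left of the blue handle, at (190,215). Swinging it now.

Emit:
{"op": "move_arm", "data": {
  "deltas": [0,0,0,0.1,-1.5,0,1,0,0,0,0.1,-2.8,0,1,0,0,0,0.1,-3.9,0,1,0,0,0,0,-4.9,0,1,0,0,0,-0.3,-6,0,1,0,0,0,-0.8,-7,0,1,0,0,0,-1.6,-7.9,0,1,0,0,0,-2.4,-8.6,0,1]
}}

```text
time: 11.1
tool_pos: [0.4906, 0.2774, 0.0851]
ee_rot: [3.138, 0.001, 3.122]
wrist_force: [-2.7, 4.8, 0.9]
width: 0.0007
finger_force: 1.9
```

```bash
python3 - <<'E'
from h import *
o=robot.get_obs();print(o['tool_pos'],o['ee_rot'],o['wrist_force'])
E
```

```text
[0.49064884 0.27744511 0.08512037] [3.13824522e+00 8.71565716e-04 3.12163441e+00] [-2.71889729  4.78902086  0.90211572]
```

Emit:
{"op": "move_arm", "data": {
  "deltas": [0,0,0,-0.5,-0.4,0,1,0,0,0,-1,-0.7,0,1,0,0,0,-1.6,-1,0,1,0,0,0,-2.2,-1.2,0,1,0,0,0,-2.7,-1.4,0,1,0,0,0,-3.1,-1.5,0,1,0,0,0,-3.1,-1.5,0,1]
}}

```text
time: 11.8
tool_pos: [0.5217, 0.2613, 0.083]
ee_rot: [-3.141, -0.0, 3.122]
wrist_force: [-1.5, 1.1, -0.7]
width: 0.0003
finger_force: 0.9
```

Emit:
{"op": "move_arm", "data": {
  "deltas": [0,0,0,-0.2,0,0,1,0,0,0,-0.3,0,0,1,0,0,0,-0.3,0,0,1]
}}

```text
time: 12.1
tool_pos: [0.5224, 0.2612, 0.083]
ee_rot: [-3.14, -0.005, 3.122]
wrist_force: [-7.1, 0.3, 1.6]
width: 0.0003
finger_force: 3.5
```

Emit:
{"op": "move_arm", "data": {
  "deltas": [0,0,0,-0.3,0,0,1,0,0,0,-0.3,0,0,1,0,0,0,-0.3,0,0,1]
}}

```text
time: 12.4
tool_pos: [0.5225, 0.2612, 0.083]
ee_rot: [-3.139, -0.011, 3.123]
wrist_force: [-13.6, -0.7, 7.0]
width: 0.0006
finger_force: 6.9
```

Emit:
{"op": "move_arm", "data": {
  "deltas": [0,0,0,3,0,0,1,0,0,0,5,0,-3,1,0,0,0,5,-2,-7,1,0,0,0,5,-7,-8,1,0,0,0,5,-12,-8,1,0,0,0,5,-17,-8,1,0,0,0,5,-22,-8,1,0,0,0,5,-25,-8,1]
}}

```text
time: 13.2
tool_pos: [0.4728, 0.0084, 0.164]
ee_rot: [-3.138, 0.003, 3.119]
wrist_force: [0.9, -1.0, -0.7]
width: 0.0
finger_force: 0.0
```

```bash
python3 - <<'E'
from meas import *
o=robot.get_obs();print(o['tool_pos'],o['ee_rot'],o['wrist_force'])
S=snap('top','t5.png');M=masks(S)
m=comp(M['blue'],(122,155,160,200));v,u=np.nonzero(m);q=onplane(S,u.astype(float),v.astype(float),.106);c=q.mean(0);print(len(q),c,np.linalg.svd(q-c)[2][0],q.min(0),q.max(0))
print('btn',onplane(S,*[x.astype(float) for x in np.nonzero(comp(M['green'],(318,155,342,178)))[::-1]],.072).mean(0))
E
```

```text
[0.47275341 0.0083895  0.16402941] [-3.13783727e+00  2.84948734e-03  3.11875469e+00] [ 0.92382675 -0.9993671  -0.72514603]
104 [0.53486344 0.27289752 0.106     ] [-1.60488096e-03 -9.99998712e-01  1.32748413e-25] [0.51803262 0.24606407 0.106     ] [0.54570789 0.30311276 0.106     ]
btn [ 0.54660998 -0.36611077  0.072     ]
```

The valve handle now points straight right, against its stop. Moving over the button.

Emit:
{"op": "move_arm", "data": {
  "deltas": [0,0,0,-1,-4.7,0,1,0,0,0,-2,-9.4,0,1,0,0,0,-3,-14,0,1,0,0,0,-4,-18.7,0,1,0,0,0,-5,-23.4,0,1,0,0,0,-6.1,-28,0,1,0,0,0,-7.2,-32.6,0,1,0,0,0,-8.2,-37,0,1]
}}

```text
time: 14.05
tool_pos: [0.5472, -0.3623, 0.1635]
ee_rot: [-3.139, 0.0, 3.121]
wrist_force: [0.9, -0.4, 0.1]
width: 0.0
finger_force: 0.0
```

Emit:
{"op": "move_arm", "data": {
  "deltas": [0,0,0,0,0,2,1,0,0,0,0,0,4,1,0,0,0,0,0,6,1,0,0,0,0,0,6.5,1,0,0,0,0,0,6.5,1,0,0,0,0,0,6.5,1]
}}

```text
time: 14.65
tool_pos: [0.5476, -0.3595, 0.0998]
ee_rot: [-3.14, 0.002, 3.122]
wrist_force: [1.2, 0.4, 0.6]
width: 0.0004
finger_force: 0.0
```

Emit:
{"op": "move_arm", "data": {
  "deltas": [0,0,0,0.1,-0.6,1,1,0,0,0,0.1,-0.6,2,1,0,0,0,0.1,-0.6,2.8,1,0,0,0,0.1,-0.6,3.1,1,0,0,0,0.1,-0.6,3.4,1,0,0,0,0.1,-0.6,3.6,1,0,0,0,0.1,-0.6,3.6,1,0,0,0,0.1,-0.6,3.6,1]
}}

```text
time: 15.45
tool_pos: [0.5459, -0.3652, 0.0662]
ee_rot: [-3.14, 0.001, 3.122]
wrist_force: [-4.6, 1.7, 11.0]
width: 0.0005
finger_force: 6.0
```

Emit:
{"op": "move_arm", "data": {
  "deltas": [0,0,0,0,0,0.2,1,0,0,0,0,0,0.3,1,0,0,0,0,0,0.3,1]
}}

```text
time: 15.75
tool_pos: [0.5459, -0.3652, 0.066]
ee_rot: [-3.139, 0.002, 3.122]
wrist_force: [-7.0, 4.6, 20.7]
width: 0.0002
finger_force: 10.2
```

Emit:
{"op": "move_arm", "data": {
  "deltas": [0,0,0,0,0,-2,1,0,0,0,0,0,-6,1,0,0,0,0,0,-10,1,0,0,0,0,0,-12,1,0,0,0,6,0,-12,1,0,0,0,10,0,-12,1,0,0,0,10,0,-12,1]
}}

```text
time: 16.45
tool_pos: [0.4406, -0.3614, 0.1778]
ee_rot: [3.138, -0.005, 3.118]
wrist_force: [-0.4, -0.3, 0.1]
width: 0.0003
finger_force: 0.0
```

```bash
python3 - <<'E'
from h import *
s=snap('top');a=s['image'][80:230,90:360]
cv2.imwrite('pics/c8.png',cv2.cvtColor(cv2.resize(a,None,fx=2.9,fy=2.9,interpolation=cv2.INTER_CUBIC),cv2.COLOR_RGB2BGR));o=robot.get_obs();print(o['tool_pos'],o['wrist_force'])
E
```

```text
[ 0.44343729 -0.36213482  0.17865599] [0.29894811 0.32478861 0.01720901]
```

View pics/c8.png

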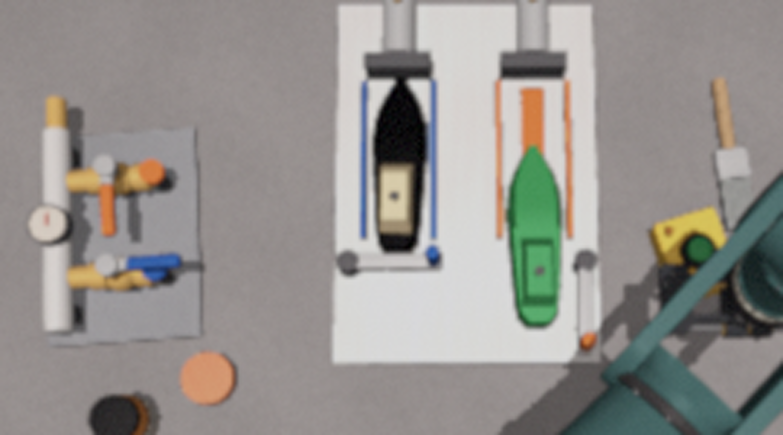

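The picture shows the shoe against the stop (crop 400,80), the bar across behind the heel (390,262), the blue valve open (155,265) and the button released, with everything else where it was. Handing in.

```bash
python3 -c "
from bench import robot
print(robot.close_job())"
```

```text
the job is handed in; nothing more can be done
None
```

I handed the job in at about 16.5 s of the 58 s allowed: the black shoe is home in the blue lane, its clamp lever and the blue valve are at their end stops, the green start button was pressed fully and released, and the last picture shows nothing else moved; no verdict came back.

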